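# Kit the parts for the pinion shaft

## Robot

A 7-joint arm with a two-finger parallel gripper is mounted at the origin on the work surface. World frame = base frame: x ahead of the robot, y to its left, z up, the work surface at z = 0. Lengths are in m, angles in rad, forces in N, time in s.
With the tool pointing down it reaches from about 0.425 to 0.925 m from the base axis. Payload 6.8 kg.
Tool frame: the origin (TCP) lies midway between the tips of the shut fingers; the grasp point (between the pads) lies 19 mm behind it; x points along the fingers, y is the direction in which the jaws open and shut, and the axes are right-handed (so a half turn about x gives the same grasp; the last joint's range is limited). The gripper opens to 85 mm and grips with 20 to 120 N. Pads are 22 mm wide; open, the fingers measure 114 mm over their backs; the gripper's body (76 mm by 85 mm) begins 54 mm behind the grasp point. The pads swing forward as they close: fully open they stand 13 mm farther back than shut.
Start: joints at [1.155, 0.477, 0.022, 1.555, -0.011, 1.109, -0.083], TCP at [0.205, -0.643, 0.207] pointing down, gripper open.
Joint ranges: [-2.96, 2.96], [-0.34, 2.1], [-1.41, 1.46], [0.24, 2.44], [-1.37, 4.51], [0.17, 1.92], [-2.96, 2.96]. Speed limits (rad/s): [2.39, 2.39, 3.14, 3.14, 3.14, 3.14, 3.14].

## Interface

Orientations are given as a rotation vector (axis times angle).
In Python, from bench import r, viewer, nets gives the robot as it stands.
- The arm moves only by the shell command python3 -m pendant 'ROWS' [FORCE]. ROWS is JSON, one flat list of numbers, 5 for each row, row after row: the finger opening in mm, from 0 to 85.4, then the shift along the tool's x, y, z in mm, then the turn about the tool's x in rad. A call has 1 to 20 rows; each row shifts and turns the commanded pose from where the row before left it, along the tool's axes as they then stand; what a row does not reach is not made up. A row lasts 1/8 s, in which the tool goes at most 62.5 mm and 10.7 degrees, less where a joint would pass 70% of its speed; a pose out of reach is approached as far as the arm can. A call with a gripper value outside its range is refused whole. The fingers move at their own pace and stop on an object; FORCE is the grip in N (left out, the last holds). Time passes only in rows, so rows that do not move let the fingers close. It gives the time, the measured TCP pose, the force and the opening at its end, in the units of the state.
- r.get_obs(): the state, without advancing time (a new reading comes with each control period).
- viewer.grab_frame(name): name is "side" or "top"; returns (picture, depth): 480x640x3 uint8, red, green, blue; 480x640 float32, m along the optical axis (not along the pixel's ray), 0 where there is no reading.
- viewer.calibration(name): a dict with "mtx" (3x3 intrinsics, pixels), "world_to_cam" (4x4, takes a point from world to camera coordinates). Camera axes: x right, y up, looking along -z (the intrinsics and any distortion apply to the point x, -y, -z); pixel columns grow to the right and rows downward; lengths in m; the calibration is good to about 2 mm. A picture is of the moment at which its call begins. calibration takes no time and is no camera call.
- r.hand_in(): hands the job in, once; it reports no verdict.
Trained networks look in the newest picture that a camera, given by its name, has taken for a name from the list of things; names that differ only in an ending like _2 or _b are one class to them, and where a whole thing is asked for, a point or a joint stands for the part that bears it (a point fixed in the world has none). Each returns a list of dicts, best first, with "score" (0 to 1); they miss things now and then, are a little off and sometimes report something else, mostly with a low value. They report only what shows in the picture. A call takes as long as a camera call. They do not tell look-alikes from the thing itself.
- nets.look_for(name, camera): "location" ([x, y, z] in m, in world coordinates, good to about 4 mm: the middle of the surface that is visible of it).
- nets.silhouettes(name, camera): "mask" (480x640 bool, what is visible of it).
The state is a dict: "clock": time; "joints": joint angles; "qvel": joint speeds; "tau": joint torques, N m; "tcp_pos": TCP position; "orientation": TCP orientation; "contact_force": force on the tool from outside, world axes, zero at the start; "moment": the same for the moment, N m; "grip_width": finger opening in m.
Only numpy, scipy, OpenCV 4.12 (cv2) and the standard library are available. Lean on these libraries where they do the work, as an engineer would, in place of code of your own. Each camera call takes 0.05 s, during which the arm holds its last target. There are 200 camera calls.

## Task

Kit up the parts for the pinion shaft in the vise: pick up the larger worm wheel, the round set collar, the tan spacer and the steel key, and set each down flat in its own nest of the kit tray: the wheel hub-up in the large round pocket, the collar in the smaller round pocket, the spacer standing over the post, the key along the slot. Put them down, don't drop them, and leave the smaller worm wheel and the hex nut lying where they are, for they belong to another unit.

Things in the scene. Friction and masses are not known exactly. Their poses are not given: they have to be found in the camera images.
- worm_wheel: the larger bronze worm wheel: a toothed rim 70 mm in diameter and 18 mm thick, lying flat, with a plain round hub 48 mm in diameter standing on it up to 34 mm, and a 32 mm bore right through. About 0.6 kg. Best gripped by the hub from above, fingertips just above the rim. Origin at the centre of its underside, z up along the bore.
- set_collar: black set collar: a plain ROUND steel ring, 50 mm outside, 32 mm bore, 18 mm high, with a small set screw in its side, lying flat. About 0.16 kg. Origin at the centre of its underside, z up along the bore.
- spacer: tan phenolic spacer: a plain tube 44 mm outside, 33 mm bore, 28 mm high, standing on end. 30 g. Origin at the centre of its underside, z up along the bore.
- key: steel parallel key: a bright bar 56 mm long, 10 mm wide, 8 mm high with half-round ends, lying flat. 35 g. Origin at the centre of its underside, x along its length, z up.
- small_wheel: the smaller bronze worm wheel, which belongs to another unit and stays where it lies: rim 48 mm in diameter and 14 mm thick, hub 30 mm in diameter up to 26 mm, 20 mm bore. Origin at the centre of its underside.
- hex_nut: black HEXAGONAL nut, which belongs to another unit and stays where it lies: 36 mm across flats, 15 mm high, 21 mm bore. Origin at the centre of its underside.
- nest_wheel: white block 96 x 96 mm in the kit tray, its origin at its underside's centre, 3 mm over the plate, x, y along its edges. Nest of the worm wheel, 12 mm high, with the LARGE round pocket, 86 mm wide: dark floor 6 mm above the origin, 6 mm deep. The four nests fill the 210 mm square tray (edge 10 mm high) two by two in any order, 100 mm apart, all turned alike.
- nest_collar: white block 96 x 96 mm in the kit tray, its origin at its underside's centre, 3 mm over the plate, x, y along its edges. Nest of the set collar, 12 mm high, with the SMALLER round pocket, 66 mm wide: dark floor 6 mm above the origin, 6 mm deep (so grip the collar 8 mm or more above its underside, to keep the fingers off the pocket's rim).
- nest_post: white block 96 x 96 mm in the kit tray, its origin at its underside's centre, 3 mm over the plate, x, y along its edges. Nest of the spacer: a plate 6 mm thick with an upright white post in the middle, 16 mm in diameter, its top 24 mm above the origin. The spacer stands on the plate (6 mm above the origin) with the post in its bore.
- nest_key: white block 96 x 96 mm in the kit tray, its origin at its underside's centre, 3 mm over the plate, x, y along its edges. Nest of the key: a floor 6 mm above the origin, with corner pads and end stops 6 mm high that leave a slot 26 mm wide and 76 mm long along its x axis, and across its middle a gap 44 mm wide, open to both sides, for the fingers. The key lies in the slot, either way round.
There are look-alikes about, which are no part of the job. What is shaped like the nest_key but orange is not meant. Of the things shaped like the key, the steel one is meant.

How it is judged:
By the outcome, as a careful person would: the job done as asked, in the order asked, and still so for the second after the job is handed in, with the robot touching nothing.
It also fails if it takes over 99 s, if anything falls off the work surface, if the arm or the gripper's body presses on something with over 40 N, if the wrist force passes 120 N, or if a joint passes its speed limit or range.

## Working session

There is one attempt and no reset: what is moved stays moved. The work goes in short steps, Python scripts to look and compute and a shell command to move; the robot and the scene stay as the last step left them, time stands still between calls to the robot, and variables do not carry over. Pictures are saved under pics/ and viewed, about 12 in all and at most 16, crops included, and the job is handed in when it is done.

```bash
ls; mkdir -p pics
python3 - <<'E'
from bench import r,viewer,nets
import cv2,numpy as np
for n in("side","top"):
    p,d=viewer.grab_frame(n); cv2.imwrite(f"pics/{n}0.png",p[:,:,::-1]); c=viewer.calibration(n); print(n,c)
    for k in["worm_wheel","set_collar","spacer","key","small_wheel","hex_nut","nest_wheel","nest_collar","nest_post","nest_key"]:
        print(k,[(np.round(o["location"],3).tolist(),round(o["score"],2)) for o in nets.look_for(k,n)])
print(r.get_obs())
E
```

```text
pics
side {'mtx': array([[583.85511845,   0.        , 318.3988054 ],
       [  0.        , 583.85511845, 249.75411825],
       [  0.        ,   0.        ,   1.        ]]), 'world_to_cam': array([[ 0.98137643, -0.19149828,  0.01512331, -0.46532717],
       [ 0.1025493 ,  0.58885111,  0.80170943, -0.08977104],
       [-0.16243135, -0.78522786,  0.59752261, -0.91727123],
       [ 0.        ,  0.        ,  0.        ,  1.        ]])}
worm_wheel [([0.585, -0.169, 0.02], 0.81), ([0.462, 0.17, 0.008], 0.51)]
set_collar [([0.452, -0.142, 0.015], 0.73)]
spacer [([0.453, -0.012, 0.019], 0.95), ([0.461, 0.169, 0.007], 0.46)]
key [([0.406, -0.279, 0.01], 0.89), ([0.477, -0.256, 0.008], 0.75)]
small_wheel [([0.593, -0.279, 0.015], 0.67)]
hex_nut [([0.676, 0.009, 0.015], 0.57)]
nest_wheel [([0.461, 0.171, 0.009], 0.84)]
nest_collar [([0.546, 0.284, 0.014], 0.59)]
nest_post [([0.56, 0.181, 0.011], 0.57)]
nest_key [([0.268, 0.306, 0.008], 0.93), ([0.45, 0.268, 0.011], 0.92)]
top {'mtx': array([[454.0197632 ,   0.        , 323.51302348],
       [  0.        , 454.0197632 , 240.31528831],
       [  0
[... 778 characters left out ...]
 ([0.676, 0.009, 0.013], 0.38)]
{'clock': 1.1, 'joints': array([ 1.15490052,  0.47701188,  0.02240138,  1.55537849, -0.01149095,
        1.10933403, -0.08311982]), 'qvel': array([-0.00035207,  0.00072712,  0.00051318, -0.00021871, -0.00089903,
       -0.0010878 , -0.00014021]), 'tau': array([ 4.39036039e-04, -5.96344686e+01,  1.60735656e+00, -2.81551963e+01,
        1.26344163e-02,  1.68793576e-03, -2.50259035e-06]), 'tcp_pos': array([ 0.20450543, -0.64329206,  0.20700906]), 'orientation': array([ 2.0555471 ,  0.31882955, -2.05553938]), 'contact_force': array([ 0.67859209,  0.42097558, -0.10914838]), 'moment': array([ 0.02717629,  0.00090459, -0.00318879]), 'grip_width': 0.08518123025929494}
```

View pics/top0.png

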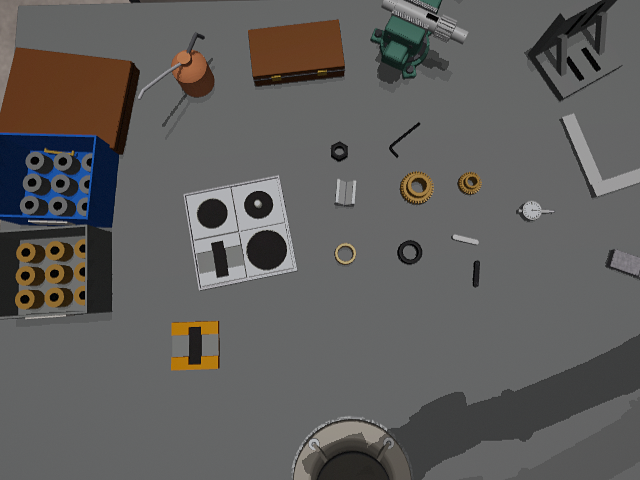

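View pics/side0.png

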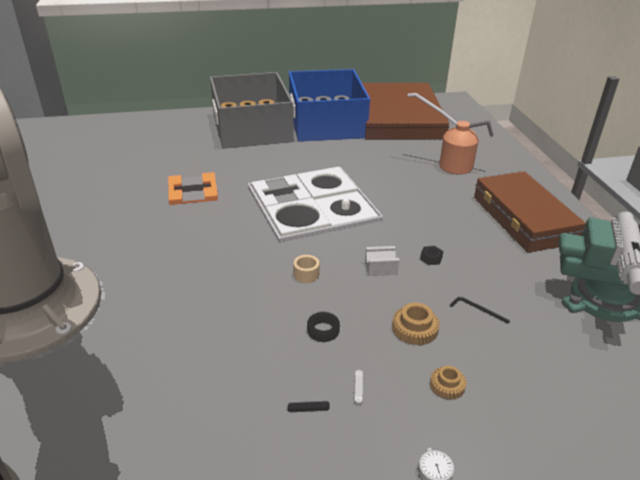

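The top view shows the tray around (240,232): wheel pocket (267,250), collar pocket (212,213), post (258,204) and key slot (220,259), with the slot's long side vertical in the picture. The parts are the wheel (417,187), collar (409,252), spacer (345,254) and steel key (465,239). The black key at (476,273), the hex nut, the small wheel and the orange nest are to be left alone.

```bash
cat > h.py <<'E'
import numpy as np,cv2
from bench import r,viewer,nets
def cloud(n,d):
    c=viewer.calibration(n);K=c["mtx"];T=np.linalg.inv(c["world_to_cam"])
    v,u=np.mgrid[:480,:640]
    P=np.stack([(u-K[0,2])/K[0,0]*d,-(v-K[1,2])/K[1,1]*d,-d],-1)
    W=P@T[:3,:3].T+T[:3,3]; W[d<=0]=np.nan
    return W
def circ(p):  # algebraic circle fit
    A=np.c_[2*p,np.ones(len(p))];s=np.linalg.lstsq(A,(p**2).sum(1),rcond=None)[0]
    return s[:2],np.sqrt(s[2]+s[:2]@s[:2])
E
python3 - <<'E'
from h import *
exp={"worm_wheel":(.588,-.16),"set_collar":(.452,-.14),"spacer":(.452,-.005),"key":(.478,-.254),"nest_wheel":(.463,.17),"nest_collar":(.546,.282),"nest_post":(.558,.185),"nest_key":(.446,.268)}
for n in("top","side"):
    p,d=viewer.grab_frame(n);W=cloud(n,d)
    base=np.nanmedian(W[260:300,300:340] if n=="top" else W[340:380,200:260],axis=(0,1));print(n,"table",base.round(4))
    for k,e in exp.items():
        L=nets.silhouettes(k,n); best=None
        for o in L:
            q=W[o["mask"]];q=q[~np.isnan(q[:,0])]
            if len(q) and np.hypot(*(np.median(q[:,:2],0)-e))<.04: best=q;sc=o["score"];break
        R=.06 if "nest" in k else .045
        if best is None:
            q=W.reshape(-1,3);q=q[np.hypot(q[:,0]-e[0],q[:,1]-e[1])<R];q=q[q[:,2]>base[2]+.004];best=q;sc=-1
        zt=np.percentile(best[:,2],95);t=best[best[:,2]>zt-.005]
        rect=cv2.minAreaRect((t[:,:2]*1000).astype(np.float32))
        mc=cv2.minEnclosingCircle((t[:,:2]*1000).astype(np.float32))
        print(k,round(sc,2),len(best),"ztop",round(zt,4),"zlow",np.percentile(best[:,2],5).round(4),"mec",np.round(mc[0],1),round(mc[1],1),"rect",[np.round(x,1) for x in rect])
    # tray: white blocks
    g=(p.min(2)>150)&(np.abs(W[...,0]-.5)<.17)&(np.abs(W[...,1]-.225)<.17)&(W[...,2]<.03)
    t=W[g];print("tray",[np.round(x,1) for x in cv2.minAreaRect((t[:,:2]*1000).astype(np.float32))],np.percentile(t[:,2],[5,50,95]).round(4))
    dk=((p.max(2)<60)&(np.abs(W[...,0]-.5)<.12)&(np.abs(W[...,1]-.225)<.12)).astype(np.uint8)
    m,l,s,c=cv2.connectedComponentsWithStats(dk)
    for i in range(1,m):
        if s[i,4]>60:
            q=W[l==i];q=q[~np.isnan(q[:,0])];R=cv2.minAreaRect((q[:,:2]*1000).astype(np.float32));print(" dark",s[i,4],c[i].round(),[np.round(x,1) for x in R],"z",np.median(q[:,2]).round(4))
E
```

```text
top table [ 0.399   0.057  -0.0007]
worm_wheel 0.87 700 ztop 0.035 zlow 0.0061 mec [ 591.3 -154.8] 24.4 rect [array([ 591.4, -154.7]), array([46., 48.]), np.float64(43.5)]
set_collar 0.87 287 ztop 0.0199 zlow 0.0056 mec [ 452.4 -132.9] 24.3 rect [array([ 452.4, -132.6]), array([47.6, 46. ]), np.float64(10.0)]
spacer 0.58 201 ztop 0.0297 zlow 0.0024 mec [451.1   2.3] 21.6 rect [array([451. ,   2.8]), array([41.4, 42. ]), np.float64(19.4)]
key -1 145 ztop 0.0097 zlow 0.0036 mec [ 475.6 -249.3] 30.5 rect [array([ 479. , -250.2]), array([60.9, 10.4]), np.float64(75.3)]
nest_wheel 0.65 2126 ztop 0.0161 zlow 0.0059 mec [463.4 167.9] 66.7 rect [array([463.2, 167.6]), array([96.3, 96.3]), np.float64(10.5)]
nest_collar 0.64 2054 ztop 0.0165 zlow 0.0066 mec [543.2 283.8] 65.7 rect [array([543.6, 283.4]), array([96.6, 96.7]), np.float64(10.2)]
nest_post 0.91 1981 ztop 0.0119 zlow 0.0053 mec [560.4 184.6] 65.3 rect [array([561.3, 185.4]), array([96.4, 96. ]), np.float64(10.3)]
nest_key 0.94 2080 ztop 0.0161 zlow 0.006 mec [445.1 264.9] 65.1 rect [array([445.4, 265.2]), array([96. , 95.9]), np.fl
[... 1006 characters left out ...]
[array([ 479.7, -254.6]), array([56.1,  9.8]), np.float64(75.9)]
nest_wheel 0.83 1630 ztop 0.016 zlow 0.0073 mec [464.8 164.1] 71.2 rect [array([465. , 166.6]), array([102.2, 105.7]), np.float64(12.7)]
nest_collar 0.6 1231 ztop 0.0163 zlow 0.0077 mec [545.3 282.6] 66.7 rect [array([545.3, 281.8]), array([ 96.8, 104.2]), np.float64(9.8)]
nest_post 0.89 1296 ztop 0.0143 zlow 0.007 mec [560.  182.5] 65.8 rect [array([561. , 181.6]), array([99.5, 97.3]), np.float64(10.2)]
nest_key 0.65 1255 ztop 0.0161 zlow 0.0073 mec [445.7 261.9] 67.0 rect [array([449.2, 262.1]), array([103.4, 106.5]), np.float64(6.9)]
tray [array([515.3, 198.9]), array([222.6, 320.3]), np.float64(10.0)] [0.0032 0.0116 0.0163]
```

```bash
cat > go.py <<'E'
import sys,numpy as np
from scipy.spatial.transform import Rotation as Ro
from bench import r
# usage: go.py x y z [jawangle deg]  (mm) -> shift in tool axes, after the turn
s=r.get_obs();R=Ro.from_rotvec(s["orientation"]).as_matrix();p=s["tcp_pos"]*1000
yaw=np.degrees(np.arctan2(R[1,1],R[0,1]))
print("t",round(s["clock"],2),"tcp",p.round(1),"x",R[:,0].round(3),"jaw",round(yaw,1),"w",round(s["grip_width"]*1000,1),"F",s["contact_force"].round(1),"q1,q7",s["joints"][[0,6]].round(2))
if len(sys.argv)>1:
    a=list(map(float,sys.argv[1:])); t=0
    if len(a)>3: t=-((a[3]-yaw+90)%180-90); 
    R2=R@Ro.from_euler("x",t,degrees=True).as_matrix()
    print("turn rad",np.radians(t).round(3),"shift now-axes",(R.T@(np.array(a[:3])-p)).round(1),"shift after turn",(R2.T@(np.array(a[:3])-p)).round(1))
E
python3 go.py 592 -155.5 150
```

```text
t 2.0 tcp [ 204.5 -643.3  207. ] x [ 0. -0. -1.] jaw -72.4 w 85.4 F [ 0.7 -0.1  1. ] q1,q7 [ 1.15 -0.08]
turn rad 0.0 shift now-axes [  57.  -347.5 -517. ] shift after turn [  57.  -347.5 -517. ]
```

```bash
python3 -m pendant '[85,4,-29,-43,0, 85,4,-29,-43,0, 85,4,-29,-43,0, 85,4,-29,-43,0, 85,4,-29,-43,0, 85,4,-29,-43,0, 85,4,-29,-43,0, 85,4,-29,-43,0, 85,4,-29,-43,0, 85,4,-29,-43,0, 85,4,-29,-43,0, 85,4,-29,-43,0, 85,0,0,0,0]' 60; python3 go.py 592 -155.5 17
```

```text
clock: 3.62
tcp_pos: [0.5934, -0.1496, 0.1588]
orientation: [2.054, 0.329, -2.05]
contact_force: [-0.0, 0.3, -0.2]
grip_width: 0.0851
t 3.62 tcp [ 593.4 -149.6  158.8] x [ 0.001  0.003 -1.   ] jaw -71.9 w 85.1 F [-0.   0.3 -0.2] q1,q7 [ 0.3  -1.19]
turn rad 0.0 shift now-axes [141.8   5.5   3.4] shift after turn [141.8   5.5   3.4]
```

```bash
python3 -m pendant '[85,20,2,1,0, 85,40,2,1,0, 85,40,1,1,0, 85,25,0,0,0, 85,12,0,0,0, 85,3,0,0,0, 85,0,0,0,0]'; python3 go.py 592 -155.5 18
python3 - <<'E'
from h import *
p,d=viewer.grab_frame("side");cv2.imwrite("pics/s1.png",cv2.resize(p[200:400,300:560,::-1],None,fx=3,fy=3))
E
```

```text
clock: 4.5
tcp_pos: [0.5901, -0.1613, 0.0199]
orientation: [2.057, 0.318, -2.054]
contact_force: [-1.1, 0.5, 0.1]
grip_width: 0.0849
t 4.5 tcp [ 590.1 -161.3   19.9] x [ 0.001 -0.    -1.   ] jaw -72.4 w 84.9 F [-1.1  0.5  0.1] q1,q7 [ 0.29 -1.22]
turn rad 0.0 shift now-axes [ 1.9 -5.  -3.5] shift after turn [ 1.9 -5.  -3.5]
```

View pics/s1.png

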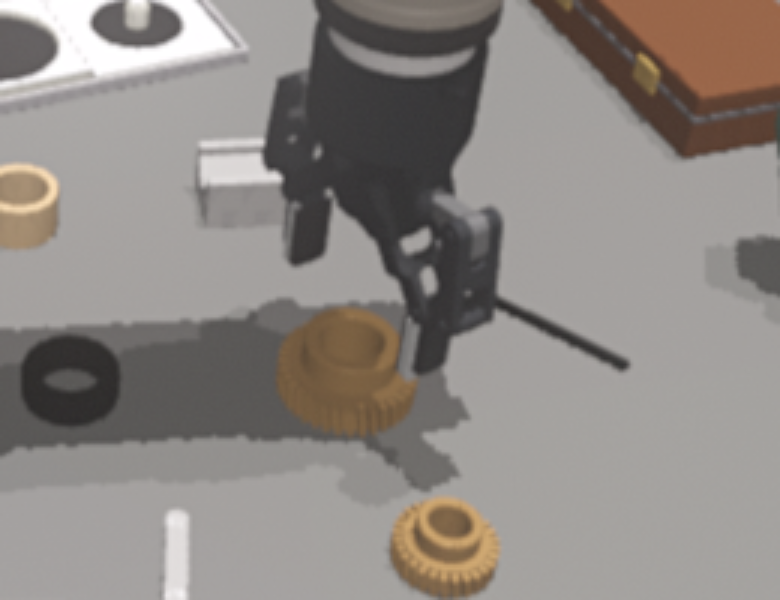

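Run:
```python
from h import *
c=viewer.calibration("side")
for P in([.5901,-.1613,.033],[.5901+.302*.043,-.1613-.953*.043,.033],[.5901-.302*.043,-.1613+.953*.043,.033],[.592,-.1555,.034]):
    q=c["world_to_cam"]@np.r_[P,1];K=c["mtx"];u=K[0,0]*q[0]/-q[2]+K[0,2];v=K[1,1]*-q[1]/-q[2]+K[1,2];print((u-300)*3,(v-200)*3)
```

```text
348.5649562426125 346.86512742824226
402.21597464471785 401.69536766724195
298.5115731757022 295.7115967018683
348.6748274731795 337.0253405761282
```

```bash
python3 - <<'E'
from h import *
for n in("side",):
    p,d=viewer.grab_frame(n);W=cloud(n,d)
    for (a,b) in((408,360),(430,360),(440,340),(292,250),(310,250),(345,335),(347,425)):
        print((a,b),W[200+b//3,300+a//3].round(4),p[200+b//3,300+a//3])
print(r.get_obs()["tcp_pos"])
E
python3 go.py 592 -155.5 18
```

```text
(408, 360) [ 0.5973 -0.2116  0.0699] [131 128 127]
(430, 360) [ 0.6054 -0.2161  0.0729] [58 56 56]
(440, 340) [ 0.6086 -0.2146  0.084 ] [58 57 58]
(292, 250) [ 0.5683 -0.1244  0.0688] [69 67 67]
(310, 250) [ 0.5796 -0.12    0.0635] [58 56 56]
(345, 335) [ 0.5965 -0.1405  0.0223] [123  97  67]
(347, 425) [ 0.5849 -0.1823  0.0018] [126  99  68]
[ 0.59034187 -0.16124982  0.02013856]
t 4.6 tcp [ 590.3 -161.2   20.1] x [ 0.002 -0.    -1.   ] jaw -72.4 w 85.3 F [ 0.2 -0.2  0.1] q1,q7 [ 0.29 -1.22]
turn rad 0.0 shift now-axes [ 2.1 -5.  -3.3] shift after turn [ 2.1 -5.  -3.3]
```

Run:
```python
from h import *
p,d=viewer.grab_frame("side");W=cloud("side",d).reshape(-1,3);C=p.reshape(-1,3)
q=viewer.grab_frame("top");V=cloud("top",q[1]).reshape(-1,3)
for A in(W,V):
  for y0,y1 in((-.24,-.195),(-.13,-.09)):
    m=(A[:,0]>.55)&(A[:,0]<.63)&(A[:,1]>y0)&(A[:,1]<y1)&(A[:,2]>.0)&(A[:,2]<.12)
    print(np.histogram(A[m][:,2],np.arange(0,.125,.01))[0], np.median(A[m&(A[:,2]>.05)],0).round(3))
```

```text
[577   0   0   0   0   6  55  88  79  45 133 236] [ 0.601 -0.215  0.106]
[210  12   0   0   0  10  76  75  79  84  82 143] [ 0.572 -0.119  0.094]
[165   0   0   0   0   0   0   0   0   0   0   0] [nan nan nan]
[178  13   0   0   0   1   9   5   3   0  28  48] [ 0.565 -0.114  0.11 ]
  return _methods._mean(a, axis=axis, dtype=dtype,
  ret = um.true_divide(
```

```bash
python3 -m pendant '[85,0,-4,-2,0, 56,0,0,0,0, 54,0,0,0,0, 54,0,0,0,0, 54,0,0,0,0]'; python3 go.py 592 -155.5 18;  python3 - <<'E'
from h import *
p,d=viewer.grab_frame("side");A=cloud("side",d).reshape(-1,3)
cv2.imwrite("pics/s2.png",cv2.resize(p[200:400,300:560,::-1],None,fx=3,fy=3))
for y0,y1 in((-.23,-.17),(-.14,-.09)):
    m=(A[:,0]>.55)&(A[:,0]<.64)&(A[:,1]>y0)&(A[:,1]<y1)&(A[:,2]>.0)&(A[:,2]<.12)
    print(np.histogram(A[m][:,2],np.arange(0,.125,.005))[0], np.median(A[m&(A[:,2]>.04)&(A[:,2]<.08)],0).round(3))
E
```

```text
clock: 5.32
tcp_pos: [0.5901, -0.1567, 0.019]
orientation: [2.056, 0.319, -2.056]
contact_force: [-1.1, 0.3, -0.7]
grip_width: 0.0538
t 5.33 tcp [ 590.1 -156.7   19. ] x [-0. -0. -1.] jaw -72.4 w 53.8 F [-1.1  0.3 -0.7] q1,q7 [ 0.28 -1.23]
turn rad 0.0 shift now-axes [ 1.  -0.6 -2.1] shift after turn [ 1.  -0.6 -2.1]
[812 100  92 258  58  59  80   8   0   7  20  39  39  41  43  33  24  18
  35 101 106  63 121 134] [ 0.596 -0.194  0.066]
[248   8  14  50  16  14  61   4   0  14  33  37  42  33  49  39  50  30
  58  52  68  40  36  45] [ 0.58  -0.132  0.065]
```

View pics/s2.png

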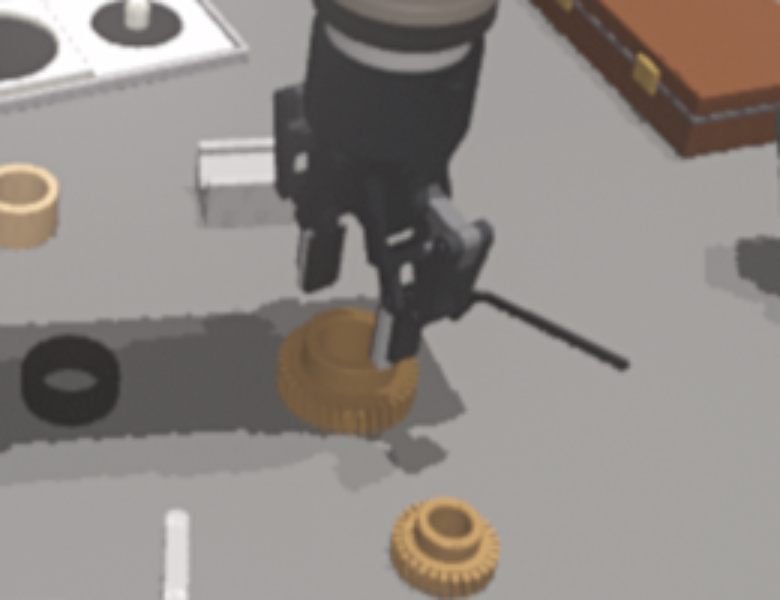

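Measured by depth, the fingertips are about 22 mm higher than the reported TCP implies. I'll go down gently in steps and watch the force.

```bash
python3 -m pendant '[64,0,-1,-2,0, 64,8,0,0,0, 64,6,0,0,0, 64,4,0,0,0, 64,3,0,0,0, 64,0,0,0,0]'; python3 go.py 592 -155.5 -3;  python3 - <<'E'
from h import *
p,d=viewer.grab_frame("side");A=cloud("side",d).reshape(-1,3)
cv2.imwrite("pics/s3.png",cv2.resize(p[200:400,300:560,::-1],None,fx=3,fy=3))
E
```

```text
clock: 6.12
tcp_pos: [0.5916, -0.155, -0.0023]
orientation: [2.055, 0.319, -2.056]
contact_force: [0.6, -0.6, -0.8]
grip_width: 0.064
t 6.12 tcp [ 591.6 -155.    -2.3] x [-0.  0. -1.] jaw -72.4 w 64.0 F [ 0.6 -0.6 -0.8] q1,q7 [ 0.28 -1.24]
turn rad 0.0 shift now-axes [ 0.7  0.6 -0.2] shift after turn [ 0.7  0.6 -0.2]
```

View pics/s3.png

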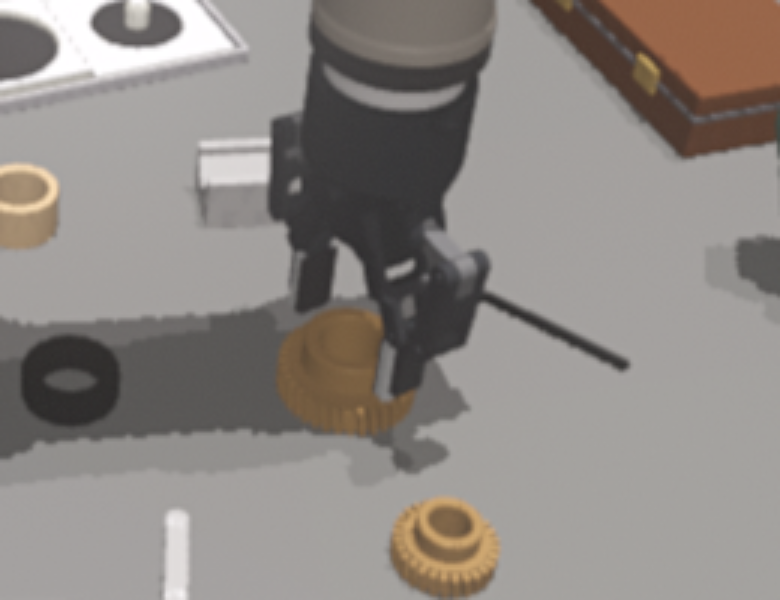

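```bash
python3 -m pendant '[64,3,0,0,0, 44,0,0,0,0, 44,0,0,0,0, 44,0,0,0,0, 44,0,0,0,0, 44,0,0,0,0]' 80; python3 go.py; python3 -m pendant '[44,-5,0,0,0, 44,-10,0,0,0, 44,-20,0,0,0, 44,-30,0,0,0, 44,-20,0,0,0, 44,0,0,0,0]';python3 go.py 464 167 100
python3 - <<'E'
from h import *
p,d=viewer.grab_frame("side")
cv2.imwrite("pics/s4.png",cv2.resize(p[160:360,300:560,::-1],None,fx=2.5,fy=2.5))
E
```

```text
clock: 6.92
tcp_pos: [0.5915, -0.1547, -0.0044]
orientation: [2.055, 0.319, -2.056]
contact_force: [-2.7, 0.6, 6.2]
grip_width: 0.0453
t 6.92 tcp [ 591.5 -154.7   -4.4] x [-0.  0. -1.] jaw -72.4 w 45.3 F [-2.7  0.6  6.2] q1,q7 [ 0.27 -1.24]
clock: 7.68
tcp_pos: [0.5934, -0.1554, 0.0823]
orientation: [2.059, 0.317, -2.051]
contact_force: [0.5, 0.1, -6.0]
grip_width: 0.0452
t 7.67 tcp [ 593.4 -155.4   82.3] x [ 0.004 -0.001 -1.   ] jaw -72.4 w 45.2 F [ 0.5  0.1 -6. ] q1,q7 [ 0.29 -1.21]
turn rad 0.0 shift now-axes [ -18.5 -346.4   25.7] shift after turn [ -18.5 -346.4   25.7]
```

View pics/s4.png

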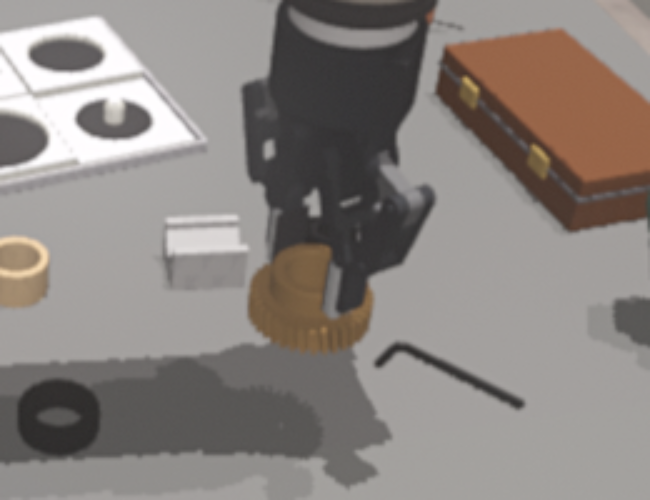

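The wheel is held level, clear of the table. Moving to above its nest.

```bash
python3 -m pendant '[44,0,-20,1,0, 44,0,-40,3,0, 44,0,-45,3,0, 44,0,-45,4,0, 44,0,-45,4,0, 44,0,-45,4,0, 44,0,-45,4,0, 44,0,-40,3,0, 44,0,-20,0,0, 44,0,0,0,0,44,0,0,0,0]';python3 go.py 464 167 6
python3 - <<'E'
from h import *
p,d=viewer.grab_frame("top");W=cloud("top",d)
for o in nets.silhouettes("worm_wheel","top")[:2]:
    q=W[o["mask"]];q=q[~np.isnan(q[:,0])];print(o["score"],len(q),np.median(q,0).round(4),np.percentile(q,[3,97],0).round(3))
p,d=viewer.grab_frame("side");W=cloud("side",d)
for o in nets.silhouettes("worm_wheel","side")[:2]:
    q=W[o["mask"]];q=q[~np.isnan(q[:,0])];print(o["score"],len(q),np.median(q,0).round(4),np.percentile(q,[3,97],0).round(3))
cv2.imwrite("pics/s5.png",cv2.resize(p[120:300,180:440,::-1],None,fx=2.5,fy=2.5))
E
```

```text
clock: 9.1
tcp_pos: [0.4618, 0.1652, 0.0794]
orientation: [2.054, 0.318, -2.057]
contact_force: [-0.7, -0.5, -6.9]
grip_width: 0.0453
t 9.1 tcp [461.8 165.2  79.4] x [-0.001 -0.001 -1.   ] jaw -72.4 w 45.3 F [-0.7 -0.5 -6.9] q1,q7 [-0.24 -1.88]
turn rad 0.0 shift now-axes [73.4 -1.1 -2.8] shift after turn [73.4 -1.1 -2.8]
0.89 755 [0.4567 0.1435 0.1011] [[0.433 0.129 0.086]
 [0.496 0.182 0.118]]
0.4 264 [ 0.4794 -0.2567  0.008 ] [[ 0.47  -0.28   0.005]
 [ 0.489 -0.229  0.01 ]]
```

```bash
python3 -m pendant '[44,10,-1,-2,0, 44,20,0,-1,0, 44,20,0,0,0, 44,14,0,0,0, 44,6,0,0,0, 44,2,0,0,0, 44,0,0,0,0]';python3 go.py 464 167 4.6
```

```text
clock: 10.18
tcp_pos: [0.4654, 0.1679, 0.0083]
orientation: [2.056, 0.319, -2.055]
contact_force: [0.1, -0.2, -6.7]
grip_width: 0.0456
t 10.18 tcp [465.4 167.9   8.3] x [ 0.001  0.    -1.   ] jaw -72.4 w 45.6 F [ 0.1 -0.2 -6.7] q1,q7 [-0.28 -1.93]
turn rad 0.0 shift now-axes [3.7 0.5 1.7] shift after turn [3.7 0.5 1.7]
```

```bash
python3 -m pendant '[44,1,0,0.5,0, 44,1,0,0.5,0, 44,1,0,0.5,0, 44,0,0,0,0]';python3 go.py 464 167 4.6;python3 -m pendant '[44,0.7,0,0,0, 44,0,0,0,0]'; python3 go.py
```

```text
clock: 10.68
tcp_pos: [0.4635, 0.1673, 0.005]
orientation: [2.055, 0.319, -2.056]
contact_force: [0.1, 0.2, -5.3]
grip_width: 0.0451
t 10.68 tcp [463.5 167.3   5. ] x [-0. -0. -1.] jaw -72.4 w 45.1 F [ 0.1  0.2 -5.3] q1,q7 [-0.28 -1.94]
turn rad 0.0 shift now-axes [ 0.4  0.4 -0.4] shift after turn [ 0.4  0.4 -0.4]
clock: 10.92
tcp_pos: [0.4638, 0.1673, 0.0047]
orientation: [2.056, 0.319, -2.055]
contact_force: [-1.2, -1.7, 1.4]
grip_width: 0.0455
t 10.93 tcp [463.8 167.3   4.7] x [ 0. -0. -1.] jaw -72.4 w 45.5 F [-1.2 -1.7  1.4] q1,q7 [-0.28 -1.94]
```

Touchdown: the wheel's weight has come off the wrist. Releasing and rising.

```bash
python3 -m pendant '[64,0,0,0,0, 64,0,0,0,0, 64,0,0,0,0, 64,-10,0,0,0, 64,-30,0,0,0, 64,-40,0,0,0, 64,-10,0,0,0, 64,0,0,0,0]' 60; python3 go.py 454 -134 90
```

```text
clock: 11.92
tcp_pos: [0.4641, 0.1674, 0.0951]
orientation: [2.058, 0.319, -2.054]
contact_force: [-0.7, 0.5, 0.0]
grip_width: 0.064
t 11.93 tcp [464.1 167.4  95.1] x [ 0.002  0.001 -1.   ] jaw -72.4 w 64.0 F [-0.7  0.5  0. ] q1,q7 [-0.23 -1.87]
turn rad 0.0 shift now-axes [  4.9 284.2 100.9] shift after turn [  4.9 284.2 100.9]
```

```bash
python3 -m pendant '[74,0,20,7,0, 74,0,40,14,0, 74,0,45,16,0, 74,0,45,16,0, 74,0,45,16,0, 74,0,45,16,0, 74,0,30,12,0, 74,0,14,4,0, 74,0,0,0,0, 74,0,0,0,0]'; python3 go.py 454 -134 -10;  python3 - <<'E'
from h import *
for n in("top","side"):
    p,d=viewer.grab_frame(n);W=cloud(n,d)
    for e,a,b in(((.464,.167),.035,.06),((.454,-.134),.013,.03)):
        q=W.reshape(-1,3);q=q[(np.hypot(q[:,0]-e[0],q[:,1]-e[1])<.04)&(q[:,2]>a)&(q[:,2]<b)]
        print(n,e,len(q),np.percentile(q[:,2],95).round(4) if len(q) else 0,np.round(cv2.minEnclosingCircle((q[:,:2]*1000).astype(np.float32))[0],1) if len(q) else 0)
    cv2.imwrite(f"pics/{n}6.png",p[:,:,::-1])
E
```

```text
clock: 13.18
tcp_pos: [0.4535, -0.1323, 0.094]
orientation: [2.054, 0.322, -2.055]
contact_force: [0.3, 0.4, -0.6]
grip_width: 0.0742
t 13.18 tcp [ 453.5 -132.3   94. ] x [-0.     0.001 -1.   ] jaw -72.2 w 74.2 F [ 0.3  0.4 -0.6] q1,q7 [ 0.3  -1.18]
turn rad 0.0 shift now-axes [1.04e+02 1.90e+00 1.00e-01] shift after turn [1.04e+02 1.90e+00 1.00e-01]
top (0.464, 0.167) 255 0.0448 [463.8 166.8]
top (0.454, -0.134) 101 0.0204 [ 441.7 -134.3]
side (0.464, 0.167) 109 0.0441 [459.7 166.8]
side (0.454, -0.134) 446 0.0194 [ 454.6 -135.1]
```

View pics/side6.png

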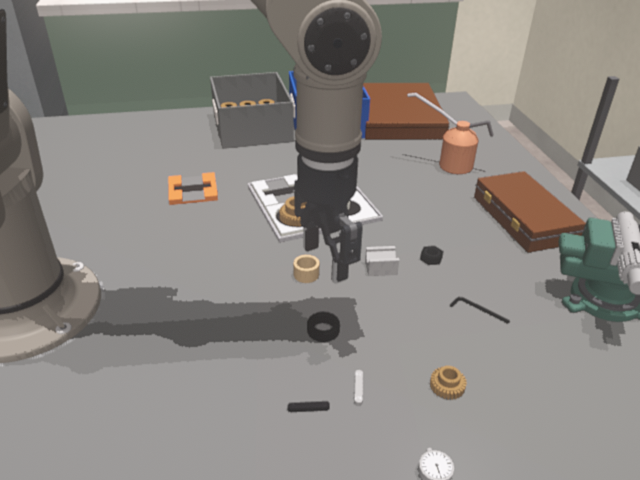

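Wheel seated (hub top 0.044 m, centred). The collar is at (323,326), below the fingers. Descending.

```bash
python3 -m pendant '[70,20,1,0,0, 70,30,1,0,0, 70,30,0,0,0, 70,17,0,0,0, 70,7,0,0,0, 70,3,0,0,0, 70,0,0,0,0]'; python3 go.py 454 -134 -16;  python3 - <<'E'
from h import *
p,d=viewer.grab_frame("side");W=cloud("side",d)
cv2.imwrite("pics/s7.png",cv2.resize(p[220:370,220:420,::-1],None,fx=4,fy=4))
A=W.reshape(-1,3)
for y0,y1 in((-.20,-.165),(-.106,-.08)):
    m=(A[:,0]>.42)&(A[:,0]<.49)&(A[:,1]>y0)&(A[:,1]<y1)&(A[:,2]>.0)&(A[:,2]<.08)
    print(np.histogram(A[m][:,2],np.arange(0,.085,.004))[0])
E
```

```text
clock: 14.15
tcp_pos: [0.4545, -0.1357, -0.0122]
orientation: [2.056, 0.319, -2.054]
contact_force: [-0.3, 0.4, -0.8]
grip_width: 0.0699
t 14.15 tcp [ 454.5 -135.7  -12.2] x [ 0.001 -0.    -1.   ] jaw -72.3 w 69.9 F [-0.3  0.4 -0.8] q1,q7 [ 0.27 -1.24]
turn rad 0.0 shift now-axes [ 3.8 -1.8 -0.1] shift after turn [ 3.8 -1.8 -0.1]
[404   1   0   0   1   6  16  29  25  32  33  31  19  16   6   8  23  41
  75  60   0]
[122   0   0   0   3  22  25  22  24  25  27  31  24  26  31  20  25  15
  22  17   0]
```

View pics/s7.png

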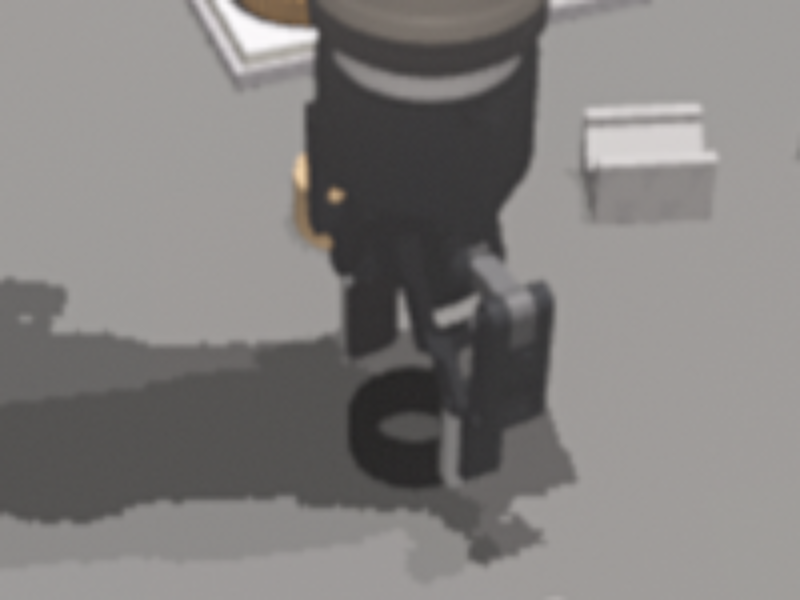

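```bash
python3 -m pendant '[70,4,-1.5,0,0, 44,0,0,0,0, 44,0,0,0,0, 44,0,0,0,0, 44,0,0,0,0, 44,0,0,0,0]' 60; python3 go.py; python3 -m pendant '[44,-5,0,0,0, 44,-10,0,0,0, 44,-20,0,0,0, 44,-40,0,0,0, 44,-40,0,0,0, 44,0,0,0,0]';python3 go.py 544.5 283 100
python3 - <<'E'
from h import *
p,d=viewer.grab_frame("side")
cv2.imwrite("pics/s8.png",cv2.resize(p[180:380,220:420,::-1],None,fx=3,fy=3))
E
```

```text
clock: 14.95
tcp_pos: [0.4535, -0.1343, -0.016]
orientation: [2.055, 0.319, -2.055]
contact_force: [-4.7, 1.1, 10.8]
grip_width: 0.0471
t 14.95 tcp [ 453.5 -134.3  -16. ] x [-0. -0. -1.] jaw -72.3 w 47.1 F [-4.7  1.1 10.8] q1,q7 [ 0.26 -1.24]
clock: 15.7
tcp_pos: [0.4559, -0.135, 0.1014]
orientation: [2.061, 0.316, -2.048]
contact_force: [-0.1, -1.1, -2.2]
grip_width: 0.0469
t 15.7 tcp [ 455.9 -135.   101.4] x [ 0.006 -0.001 -1.   ] jaw -72.4 w 46.9 F [-0.1 -1.1 -2.2] q1,q7 [ 0.31 -1.18]
turn rad 0.0 shift now-axes [   1.4 -371.6 -210.9] shift after turn [   1.4 -371.6 -210.9]
```

View pics/s8.png

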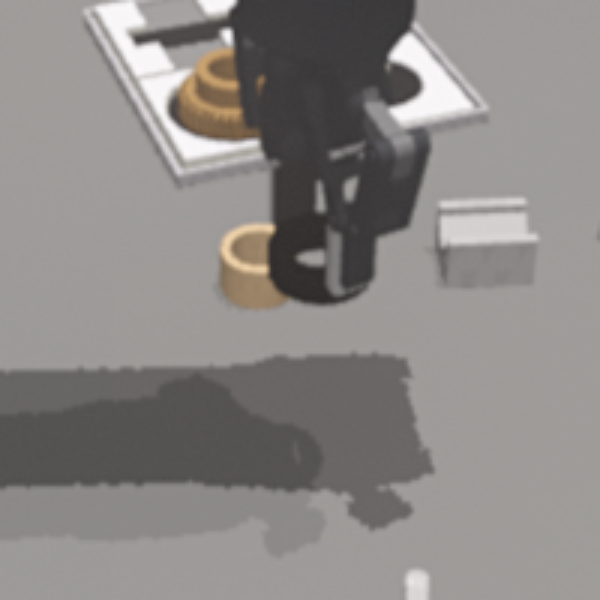

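Run:
```python
from h import *
p,d=viewer.grab_frame("side");W=cloud("side",d)
for u,n in((320,"collar col"),(345,"pad"),(362,"finger")):
    c=220+u//3
    for v in range(262,312,4):
        w=W[180+v//3,c]; print(n,v,w.round(3),p[180+v//3,c])
```

```text
collar col 262 [ 0.491  0.018 -0.001] [153 149 147]
collar col 266 [ 0.49   0.014 -0.   ] [145 141 140]
collar col 270 [ 0.452 -0.155  0.134] [63 59 59]
collar col 274 [ 0.452 -0.156  0.133] [51 48 46]
collar col 278 [ 0.452 -0.158  0.133] [51 48 48]
collar col 282 [ 0.451 -0.161  0.132] [54 52 50]
collar col 286 [ 0.452 -0.158  0.128] [53 50 49]
collar col 290 [ 0.451 -0.16   0.128] [51 47 47]
collar col 294 [ 0.451 -0.161  0.125] [49 45 46]
collar col 298 [ 0.451 -0.161  0.123] [49 46 46]
collar col 302 [ 0.452 -0.159  0.12 ] [47 45 44]
collar col 306 [ 0.452 -0.16   0.117] [89 86 84]
collar col 310 [ 0.482 -0.025 -0.001] [144 140 138]
pad 262 [ 0.461 -0.172  0.151] [60 57 59]
pad 266 [ 0.46  -0.172  0.15 ] [57 57 57]
pad 270 [ 0.461 -0.171  0.145] [57 56 57]
pad 274 [ 0.46  -0.173  0.145] [60 58 59]
pad 278 [ 0.461 -0.172  0.143] [61 59 60]
pad 282 [ 0.461 -0.173  0.14 ] [59 57 58]
pad 286 [ 0.461 -0.171  0.137] [56 55 55]
pad 290 [ 0.461 -0.171  0.135] [65 62 63]
pad 294 [ 0.464 -0.158  0.121] [81 79 78]
pad 298 [ 0.465 -0.157  0.118] [58 57 57]
pad 302 [ 0.464 -0.159  0.118] [84 81 80]
pad 306 [ 0.497 -0.026  0.   ] [158 155 152]
pad 310 [ 0.498 -0.025 -0.003] [159 155 154]
finger 262 [ 0.468 -0.169  0.148] [60 58 59]
finger 266 [ 0.468 -0.17   0.147] [61 60 59]
finger 270 [ 0.469 -0.166  0.141] [60 58 58]
finger 274 [ 0.468 -0.168  0.141] [60 57 58]
finger 278 [ 0.469 -0.168  0.138] [58 56 56]
finger 282 [ 0.468 -0.17   0.136] [60 58 58]
finger 286 [ 0.469 -0.169  0.134] [78 77 76]
finger 290 [ 0.47  -0.163  0.127] [86 83 83]
finger 294 [ 0.508 -0.016 -0.001] [137 134 132]
finger 298 [ 0.508 -0.019 -0.001] [157 154 152]
finger 302 [ 0.507 -0.02  -0.002] [160 156 154]
finger 306 [ 0.506 -0.027  0.   ] [158 155 153]
finger 310 [ 0.505 -0.03   0.001] [158 154 152]
```

```bash
python3 -m pendant '[44,0,-15,-8,0, 44,0,-30,-17,0, 44,0,-40,-23,0, 44,0,-45,-25,0, 44,0,-45,-25,0, 44,0,-45,-26,0, 44,0,-45,-26,0, 44,0,-40,-23,0, 44,0,-34,-20,0, 44,0,-20,-12,0, 44,0,-12,-6,0, 44,0,0,0,0, 44,0,0,0,0]';python3 go.py 544.5 283 -7
python3 - <<'E'
from h import *
for n in("top","side"):
    p,d=viewer.grab_frame(n);W=cloud(n,d)
    for o in nets.silhouettes("set_collar",n)[:2]:
        q=W[o["mask"]];q=q[~np.isnan(q[:,0])];print(n,o["score"],len(q),np.median(q,0).round(4),np.percentile(q,[3,97],0).round(3).tolist())
E
```

```text
clock: 17.42
tcp_pos: [0.5423, 0.281, 0.098]
orientation: [2.055, 0.315, -2.057]
contact_force: [0.3, -1.2, -1.8]
grip_width: 0.0468
t 17.43 tcp [542.3 281.   98. ] x [-0.    -0.002 -1.   ] jaw -72.5 w 46.8 F [ 0.3 -1.2 -1.8] q1,q7 [-0.38 -1.99]
turn rad 0.0 shift now-axes [105.   -1.4  -2.8] shift after turn [105.   -1.4  -2.8]
side 0.83 278 [0.5356 0.27   0.125 ] [[0.52, 0.254, 0.018], [0.563, 0.498, 0.133]]
side 0.73 947 [0.4633 0.1494 0.0272] [[0.433, 0.132, 0.01], [0.495, 0.186, 0.044]]
```

```bash
python3 -m pendant '[44,15,-1,-2,0, 44,25,0,-1,0, 44,25,0,0,0, 44,20,0,0,0, 44,11,0,0,0, 44,5,0,0,0, 44,0,0,0,0]';python3 go.py 544.5 283 -7
```

```text
clock: 18.5
tcp_pos: [0.545, 0.2851, -0.0026]
orientation: [2.056, 0.319, -2.055]
contact_force: [-0.2, 0.3, -1.0]
grip_width: 0.0468
t 18.5 tcp [545.  285.1  -2.6] x [ 0.  0. -1.] jaw -72.4 w 46.8 F [-0.2  0.3 -1. ] q1,q7 [-0.41 -2.04]
turn rad 0.0 shift now-axes [4.4 1.8 1.1] shift after turn [4.4 1.8 1.1]
```

```bash
python3 -m pendant '[44,1,1,0.5,0, 44,1,0.5,0,0, 44,1,0,0,0, 44,0.6,0,0,0, 44,0,0,0,0]';python3 go.py 544.5 283 -7;python3 -m pendant '[44,0.6,0,0,0, 44,0,0,0,0]'; python3 go.py
```

```text
clock: 19.12
tcp_pos: [0.5447, 0.2833, -0.0064]
orientation: [2.055, 0.319, -2.056]
contact_force: [1.0, 0.4, -1.8]
grip_width: 0.047
t 19.12 tcp [544.7 283.3  -6.4] x [-0. -0. -1.] jaw -72.4 w 47.0 F [ 1.   0.4 -1.8] q1,q7 [-0.41 -2.04]
turn rad 0.0 shift now-axes [0.6 0.2 0.3] shift after turn [0.6 0.2 0.3]
clock: 19.38
tcp_pos: [0.5449, 0.2834, -0.0067]
orientation: [2.056, 0.319, -2.055]
contact_force: [-1.6, 0.3, 0.7]
grip_width: 0.0467
t 19.38 tcp [544.9 283.4  -6.7] x [ 0.  0. -1.] jaw -72.4 w 46.7 F [-1.6  0.3  0.7] q1,q7 [-0.41 -2.04]
```

```bash
python3 -m pendant '[44,0.6,0,0,0, 44,0,0,0,0]'; python3 go.py
```

```text
clock: 19.62
tcp_pos: [0.5449, 0.2834, -0.0068]
orientation: [2.056, 0.319, -2.055]
contact_force: [-2.5, -0.5, 6.3]
grip_width: 0.047
t 19.62 tcp [544.9 283.4  -6.8] x [ 0. -0. -1.] jaw -72.4 w 47.0 F [-2.5 -0.5  6.3] q1,q7 [-0.41 -2.04]
```

```bash
python3 -m pendant '[66,0,0,0,0, 66,0,0,0,0, 66,0,0,0,0, 66,-10,0,0,0, 66,-30,0,0,0, 66,-40,0,0,0, 66,-20,0,0,0, 66,0,0,0,0]' 40; python3 go.py 452 1 90
```

```text
clock: 20.62
tcp_pos: [0.5458, 0.2839, 0.0941]
orientation: [2.059, 0.32, -2.053]
contact_force: [-0.2, -0.0, -0.7]
grip_width: 0.0657
t 20.62 tcp [545.8 283.9  94.1] x [ 0.003  0.002 -1.   ] jaw -72.4 w 65.7 F [-0.2 -0.  -0.7] q1,q7 [-0.38 -1.99]
turn rad 0.0 shift now-axes [  3.4 241.3 175.1] shift after turn [  3.4 241.3 175.1]
```

```bash
python3 -m pendant '[70,0,15,11,0, 70,0,35,25,0, 70,0,42,31,0, 70,0,42,31,0, 70,0,42,31,0, 70,0,35,26,0, 70,0,20,14,0, 70,0,10,6,0, 70,0,0,0,0, 70,0,0,0,0]'; python3 go.py 452 1 -10;  python3 - <<'E'
from h import *
for n in("top","side"):
    p,d=viewer.grab_frame(n);W=cloud(n,d)
    for e,a,b in(((.464,.167),.035,.06),((.5445,.283),.021,.04),((.452,.001),.02,.034)):
        q=W.reshape(-1,3);q=q[(np.hypot(q[:,0]-e[0],q[:,1]-e[1])<.04)&(q[:,2]>a)&(q[:,2]<b)]
        print(n,e,len(q),np.percentile(q[:,2],95).round(4) if len(q) else 0,np.round(cv2.minEnclosingCircle((q[:,:2]*1000).astype(np.float32))[0],1) if len(q) else 0)
    cv2.imwrite(f"pics/{n}9.png",p[:,:,::-1])
E
```

```text
clock: 21.88
tcp_pos: [0.4512, 0.0017, 0.0923]
orientation: [2.055, 0.321, -2.055]
contact_force: [-0.2, -0.7, 0.4]
grip_width: 0.0698
t 21.88 tcp [451.2   1.7  92.3] x [-0.     0.001 -1.   ] jaw -72.3 w 69.8 F [-0.2 -0.7  0.4] q1,q7 [ 0.07 -1.51]
turn rad 0.0 shift now-axes [102.3   1.   -0.5] shift after turn [102.3   1.   -0.5]
top (0.464, 0.167) 256 0.0446 [463.9 167.2]
top (0.5445, 0.283) 263 0.0287 [544.5 282.6]
top (0.452, 0.001) 0 0 0
side (0.464, 0.167) 204 0.0443 [465.9 164.5]
side (0.5445, 0.283) 14 0.0281 [566.4 273.4]
side (0.452, 0.001) 283 0.0289 [4.518e+02 3.000e-01]
```

View pics/top9.png

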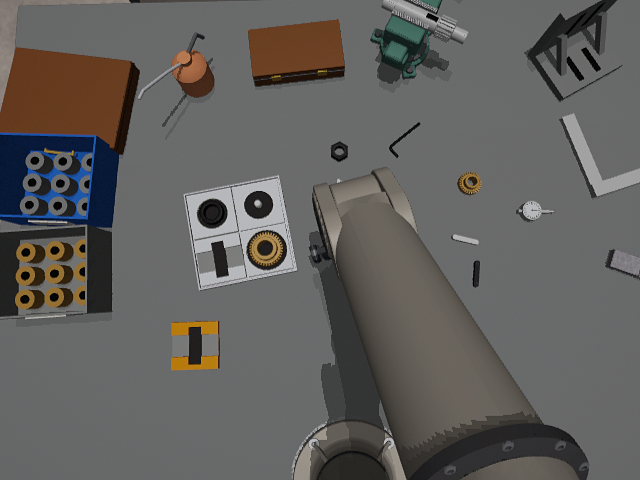

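Wheel (267,249) and collar (212,213) lie centred and flat in their pockets. Next, the spacer.

```bash
python3 -m pendant '[66,20,1,-0.5,0, 66,30,0,0,0, 66,30,0,0,0, 66,17,0,0,0, 66,8,0,0,0, 66,3,0,0,0, 66,0,0,0,0]'; python3 go.py 452 1 -18
```

```text
clock: 22.85
tcp_pos: [0.4522, 0.0, -0.0151]
orientation: [2.056, 0.319, -2.055]
contact_force: [0.2, 0.3, 0.3]
grip_width: 0.0663
t 22.85 tcp [452.2   0.  -15.1] x [ 0.001  0.    -1.   ] jaw -72.4 w 66.3 F [0.2 0.3 0.3] q1,q7 [ 0.02 -1.59]
turn rad 0.0 shift now-axes [ 2.9 -1.  -0.1] shift after turn [ 2.9 -1.  -0.1]
```

```bash
python3 -m pendant '[66,3,-1,0,0, 38,0,0,0,0, 38,0,0,0,0, 38,0,0,0,0, 38,0,0,0,0, 38,0,0,0,0]' 35; python3 go.py; python3 -m pendant '[38,-5,0,0,0, 38,-10,0,0,0, 38,-20,0,0,0, 38,-40,0,0,0, 38,-30,0,0,0, 38,0,0,0,0]';python3 go.py 561 184 100
python3 - <<'E'
from h import *
p,d=viewer.grab_frame("side");W=cloud("side",d)
cv2.imwrite("pics/s10.png",cv2.resize(p[130:300,220:420,::-1],None,fx=3,fy=3))
for o in nets.silhouettes("spacer","side")[:2]:
    q=W[o["mask"]];q=q[~np.isnan(q[:,0])];print(o["score"],len(q),np.median(q,0).round(4),np.percentile(q,[3,97],0).round(3).tolist())
E
```

```text
clock: 23.6
tcp_pos: [0.4517, 0.0008, -0.018]
orientation: [2.056, 0.319, -2.055]
contact_force: [-0.8, 0.3, 5.2]
grip_width: 0.0419
t 23.6 tcp [451.7   0.8 -18. ] x [ 0. -0. -1.] jaw -72.4 w 41.9 F [-0.8  0.3  5.2] q1,q7 [ 0.01 -1.6 ]
clock: 24.35
tcp_pos: [0.4534, 0.0009, 0.089]
orientation: [2.061, 0.318, -2.05]
contact_force: [0.5, -0.1, -1.3]
grip_width: 0.0423
t 24.35 tcp [453.4   0.9  89. ] x [ 0.005  0.    -1.   ] jaw -72.4 w 42.3 F [ 0.5 -0.1 -1.3] q1,q7 [ 0.08 -1.51]
turn rad 0.0 shift now-axes [ -10.3 -142.  -158.1] shift after turn [ -10.3 -142.  -158.1]
0.89 337 [ 0.4445 -0.0098  0.1258] [[0.434, -0.022, 0.11], [0.457, 0.018, 0.135]]
0.68 609 [0.4321 0.138  0.0128] [[0.413, 0.108, 0.004], [0.516, 0.204, 0.017]]
```

View pics/s10.png

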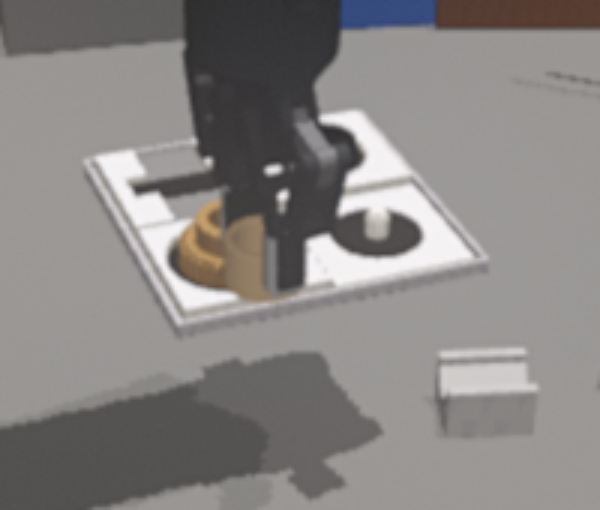

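```bash
python3 -m pendant '[38,0,-12,-14,0, 38,0,-25,-27,0, 38,0,-30,-33,0, 38,0,-30,-33,0, 38,0,-24,-28,0, 38,0,-14,-15,0, 38,0,-7,-8,0, 38,0,0,0,0, 38,0,0,0,0]';python3 go.py 561 184 -9
python3 - <<'E'
from h import *
for n in("top","side"):
    p,d=viewer.grab_frame(n);W=cloud(n,d)
    for o in nets.silhouettes("spacer",n)[:1]:
        q=W[o["mask"]];q=q[~np.isnan(q[:,0])];print(n,o["score"],len(q),np.median(q,0).round(4),np.percentile(q,[3,97],0).round(3).tolist())
E
```

```text
clock: 25.58
tcp_pos: [0.5586, 0.1824, 0.0863]
orientation: [2.055, 0.316, -2.057]
contact_force: [-0.1, 0.1, -0.7]
grip_width: 0.0423
t 25.57 tcp [558.6 182.4  86.3] x [-0.001 -0.001 -1.   ] jaw -72.5 w 42.3 F [-0.1  0.1 -0.7] q1,q7 [-0.22 -1.83]
turn rad 0.0 shift now-axes [95.3 -0.9 -2.9] shift after turn [95.3 -0.9 -2.9]
side 0.53 273 [0.5497 0.1703 0.1221] [[0.54, 0.16, 0.106], [0.565, 0.2, 0.133]]
```

```bash
python3 -m pendant '[38,15,-1,-2,0, 38,22,-0.5,-1,0, 38,22,0,0,0, 38,18,0,0,0, 38,10,0,0,0, 38,4,0,0,0, 38,0,0,0,0]';python3 go.py 561.5 184.5 -9
```

```text
clock: 26.65
tcp_pos: [0.5617, 0.1864, -0.0044]
orientation: [2.056, 0.319, -2.055]
contact_force: [-0.3, 1.1, -0.2]
grip_width: 0.0425
t 26.65 tcp [561.7 186.4  -4.4] x [ 0.  0. -1.] jaw -72.4 w 42.5 F [-0.3  1.1 -0.2] q1,q7 [-0.25 -1.88]
turn rad 0.0 shift now-axes [4.6 1.8 0.7] shift after turn [4.6 1.8 0.7]
```

```bash
python3 -m pendant '[38,1,1,0.5,0, 38,1,0.5,0,0, 38,1,0,0,0, 38,0.7,0,0,0, 38,0.5,0,0,0, 38,0,0,0,0]';python3 go.py;python3 -m pendant '[38,0.6,0,0,0, 38,0,0,0,0]'; python3 go.py
```

```text
clock: 27.4
tcp_pos: [0.5614, 0.1847, -0.0087]
orientation: [2.055, 0.319, -2.056]
contact_force: [-1.2, -0.0, -0.7]
grip_width: 0.042
t 27.4 tcp [561.4 184.7  -8.7] x [-0. -0. -1.] jaw -72.4 w 42.0 F [-1.2 -0.  -0.7] q1,q7 [-0.25 -1.88]
clock: 27.65
tcp_pos: [0.5615, 0.1848, -0.009]
orientation: [2.056, 0.319, -2.055]
contact_force: [-1.7, 0.4, 3.9]
grip_width: 0.0424
t 27.65 tcp [561.5 184.8  -9. ] x [ 0. -0. -1.] jaw -72.4 w 42.4 F [-1.7  0.4  3.9] q1,q7 [-0.25 -1.88]
```

```bash
python3 -m pendant '[62,0,0,0,0, 62,0,0,0,0, 62,0,0,0,0, 62,-10,0,0,0, 62,-30,0,0,0, 62,-40,0,0,0, 62,-20,0,0,0, 62,0,0,0,0]' 40; python3 go.py 479.5 -252.4 90 -14.5
```

```text
clock: 28.65
tcp_pos: [0.5629, 0.1853, 0.093]
orientation: [2.06, 0.32, -2.052]
contact_force: [-0.4, 0.8, 0.1]
grip_width: 0.0619
t 28.65 tcp [562.9 185.3  93. ] x [ 0.004  0.001 -1.   ] jaw -72.4 w 61.9 F [-0.4  0.8  0.1] q1,q7 [-0.22 -1.83]
turn rad -1.01 shift now-axes [  2.  391.9 212. ] shift after turn [  2.   28.9 444.7]
```

Translate first in the current axes, then turn.

```bash
python3 -m pendant '[50,0,22,12,0, 50,0,44,24,0, 50,0,50,27,0, 50,0,50,27,0, 50,0,50,27,0, 50,0,50,27,0, 50,0,50,27,0, 40,0,40,21,0, 40,0,24,13,0, 40,0,12,7,0, 40,0,0,0,-0.15, 40,0,0,0,-0.17, 40,0,0,0,-0.17, 40,0,0,0,-0.17, 40,0,0,0,-0.17, 40,0,0,0,-0.17, 40,0,0,0,0, 40,0,0,0,0]'; python3 go.py 479.5 -252.4 -15 -14.5;  python3 - <<'E'
from h import *
for n in("top","side"):
    p,d=viewer.grab_frame(n);W=cloud(n,d);A=W.reshape(-1,3);C=p.reshape(-1,3)
    for e,a,b in(((.464,.167),.035,.06),((.5445,.283),.021,.04),((.5615,.1845),.03,.06)):
        q=A;q=q[(np.hypot(q[:,0]-e[0],q[:,1]-e[1])<.04)&(q[:,2]>a)&(q[:,2]<b)]
        print(n,e,len(q),np.percentile(q[:,2],95).round(4) if len(q) else 0,np.round(cv2.minEnclosingCircle((q[:,:2]*1000).astype(np.float32))[0],1) if len(q) else 0)
    m=(np.hypot(A[:,0]-.4795,A[:,1]+.2524)<.05)&(C.min(1)>175)&(A[:,2]<.015)&(A[:,2]>.004)
    if m.sum()>20: print(n,"key",m.sum(),[np.round(x,1) for x in cv2.minAreaRect((A[m][:,:2]*1000).astype(np.float32))])
cv2.imwrite("pics/s11.png",cv2.resize(p[150:430,220:440,::-1],None,fx=2,fy=2))
E
```

```text
clock: 30.9
tcp_pos: [0.4777, -0.2527, 0.0904]
orientation: [1.402, 1.072, -1.403]
contact_force: [0.1, -0.1, 0.5]
grip_width: 0.04
t 30.9 tcp [ 477.7 -252.7   90.4] x [-0.001  0.    -1.   ] jaw -15.2 w 40.0 F [ 0.1 -0.1  0.5] q1,q7 [ 0.7  -0.11]
turn rad -0.013 shift now-axes [105.4   1.7  -0.8] shift after turn [105.4   1.7  -0.7]
top (0.464, 0.167) 254 0.0445 [463.4 167. ]
top (0.5445, 0.283) 263 0.0287 [544.4 282.5]
top (0.5615, 0.1845) 168 0.0386 [561.5 184.3]
side (0.464, 0.167) 284 0.0438 [467.5 165.5]
side (0.5445, 0.283) 202 0.0281 [547.6 279.9]
side (0.5615, 0.1845) 9 0.0361 [544.8 186.2]
```

View pics/s11.png

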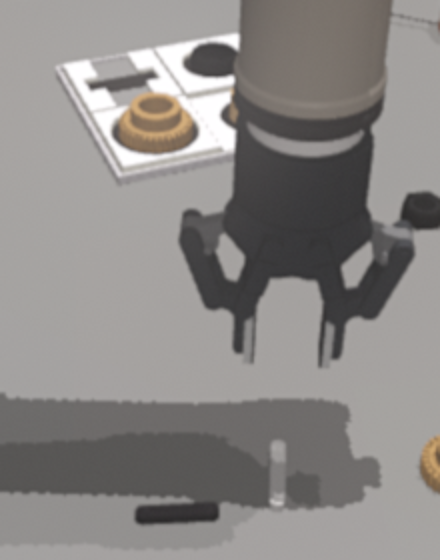

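The spacer is seated (top 0.0386 m, centred on the post). The key at (278,475) lies between the open fingers' projections. Lowering.

```bash
python3 -m pendant '[36,20,1,0,-0.013, 36,30,1,-1,0, 36,27,0,0,0, 36,15,0,0,0, 36,8,0,0,0, 36,3,0,0,0, 36,0,0,0,0]'; python3 go.py 479.5 -252.4 -22 -14.5;  python3 - <<'E'
from h import *
p,d=viewer.grab_frame("side");W=cloud("side",d);A=W.reshape(-1,3)
for x0,x1 in((.435,.466),(.493,.525)):
    m=(A[:,0]>x0)&(A[:,0]<x1)&(A[:,1]>-.28)&(A[:,1]<-.23)&(A[:,2]<.06)
    print(np.histogram(A[m][:,2],np.arange(-.002,.062,.003))[0])
cv2.imwrite("pics/s12.png",cv2.resize(p[320:430,290:430,::-1],None,fx=4,fy=4))
E
```

```text
clock: 31.88
tcp_pos: [0.4808, -0.2528, -0.0118]
orientation: [1.391, 1.079, -1.391]
contact_force: [0.1, -1.0, 0.8]
grip_width: 0.0359
t 31.88 tcp [ 480.8 -252.8  -11.8] x [ 0.001 -0.    -1.   ] jaw -14.3 w 35.9 F [ 0.1 -1.   0.8] q1,q7 [ 0.64 -0.18]
turn rad 0.003 shift now-axes [10.2 -1.3 -0.1] shift after turn [10.2 -1.3 -0.1]
[485  99   0   0   0   1   7  12  19  17  12  17  15  16  13  16  16  10
   8  18  22]
[409  89   0   0   0   0   5  12  24  22  15  12  18  17  21  22  11  13
  19  18  14]
```

View pics/s12.png

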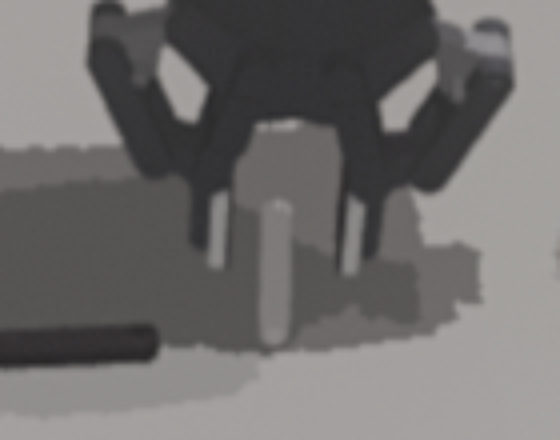

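```bash
python3 -m pendant '[36,5,-1,0,0, 36,4,0,0,0, 36,1,0,0,0, 36,0,0,0,0, 5,0,0,0,0, 5,0,0,0,0, 5,0,0,0,0, 5,0,0,0,0, 5,0,0,0,0]' 40; python3 go.py; python3 -m pendant '[5,-5,0,0,0, 5,-10,0,0,0, 5,-20,0,0,0, 5,-35,0,0,0, 5,-30,0,0,0, 5,0,0,0,0]';python3 go.py 446 265.5 80 -79.6
python3 - <<'E'
from h import *
p,d=viewer.grab_frame("side");W=cloud("side",d)
cv2.imwrite("pics/s13.png",cv2.resize(p[270:420,270:430,::-1],None,fx=4,fy=4))
E
```

```text
clock: 33.05
tcp_pos: [0.4796, -0.2524, -0.0221]
orientation: [1.391, 1.08, -1.391]
contact_force: [-0.6, -0.1, 3.8]
grip_width: 0.0082
t 33.05 tcp [ 479.6 -252.4  -22.1] x [ 0. -0. -1.] jaw -14.3 w 8.2 F [-0.6 -0.1  3.8] q1,q7 [ 0.63 -0.19]
clock: 33.8
tcp_pos: [0.4811, -0.2531, 0.0804]
orientation: [1.392, 1.075, -1.388]
contact_force: [0.6, 0.7, -0.3]
grip_width: 0.0084
t 33.8 tcp [ 481.1 -253.1   80.4] x [ 0.005 -0.002 -1.   ] jaw -14.3 w 8.4 F [ 0.6  0.7 -0.3] q1,q7 [ 0.69 -0.11]
turn rad 1.139 shift now-axes [  -0.9 -162.4 -493.8] shift after turn [  -0.9 -516.4  -59.1]
```

View pics/s13.png

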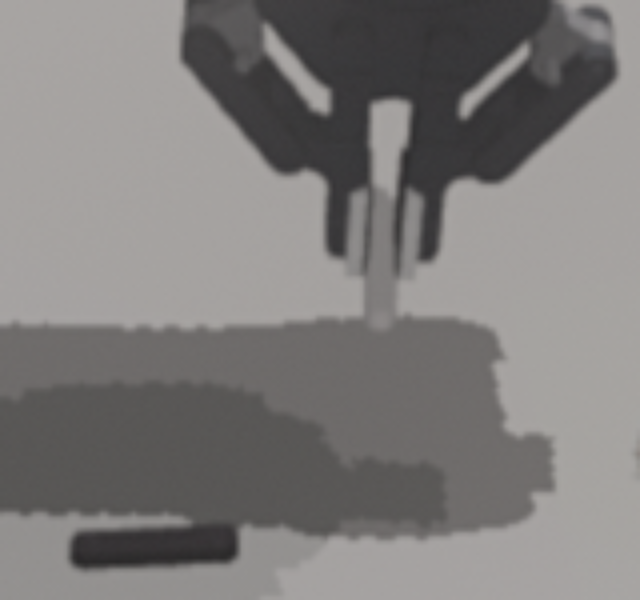

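```bash
python3 -m pendant '[5,0,0,0,0.16, 5,0,0,0,0.165, 5,0,0,0,0.165, 5,0,0,0,0.165, 5,0,0,0,0.165, 5,0,0,0,0.165, 5,0,0,0,0.155, 5,0,0,0,0]';python3 go.py 446 265.5 80 -79.6; python3 -m pendant '[5,0,-20,-2,0, 5,0,-42,-5,0, 5,0,-54,-6,0, 5,0,-54,-6,0, 5,0,-54,-6,0, 5,0,-54,-6,0, 5,0,-54,-6,0, 5,0,-54,-6,0, 5,0,-48,-6,0, 5,0,-38,-5,0, 5,0,-24,-3,0, 5,0,-13,-1,0, 5,0,-7,-1,0, 5,0,0,0,0, 5,0,0,0,0]'; python3 go.py 446 265.5 -13 -79.6;  python3 - <<'E'
from h import *
for n in("top","side"):
    p,d=viewer.grab_frame(n);W=cloud(n,d)
    A=W.reshape(-1,3)
    for o in nets.silhouettes("key",n)[:3]:
        q=W[o["mask"]];q=q[~np.isnan(q[:,0])];print(n,round(o["score"],2),len(q),np.median(q,0).round(4),np.percentile(q,[5,95],0).round(3).tolist())
cv2.imwrite("pics/s14.png",cv2.resize(p[110:260,210:410,::-1],None,fx=4,fy=4))
E
```

```text
clock: 34.85
tcp_pos: [0.4785, -0.2519, 0.0767]
orientation: [2.124, 0.195, -2.128]
contact_force: [-0.7, -0.5, -0.7]
grip_width: 0.0082
t 34.85 tcp [ 478.5 -251.9   76.7] x [-0.002  0.    -1.   ] jaw -79.5 w 8.2 F [-0.7 -0.5 -0.7] q1,q7 [ 0.48 -1.1 ]
turn rad 0.001 shift now-axes [  -3.1 -514.7  -61.9] shift after turn [  -3.1 -514.8  -61.4]
clock: 36.72
tcp_pos: [0.4448, 0.2646, 0.0776]
orientation: [2.127, 0.191, -2.127]
contact_force: [-0.6, 0.2, -1.8]
grip_width: 0.0081
t 36.73 tcp [444.8 264.6  77.6] x [-0.    -0.001 -1.   ] jaw -79.7 w 8.1 F [-0.6  0.2 -1.8] q1,q7 [-0.42 -2.2 ]
turn rad -0.002 shift now-axes [90.6 -0.7 -1.4] shift after turn [90.6 -0.7 -1.4]
top 0.7 1382 [0.4606 0.1664 0.0125] [[0.417, 0.122, 0.006], [0.508, 0.212, 0.017]]
top 0.69 185 [ 0.407  -0.2717  0.0065] [[0.382, -0.282, -0.001], [0.43, -0.266, 0.01]]
```

View pics/s14.png

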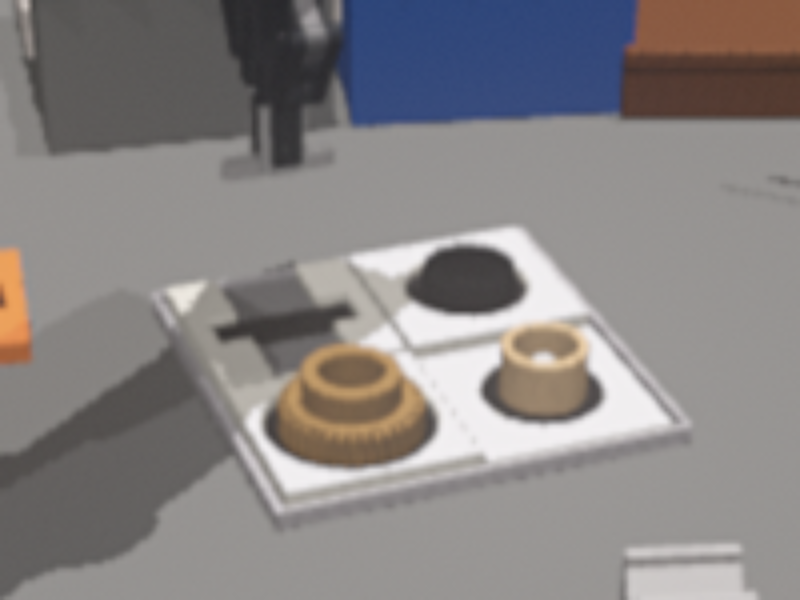

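The key is held along the slot, and the wheel, collar and spacer sit well in the picture. Lowering.

```bash
python3 -m pendant '[5,15,-0.5,-1,0, 5,22,0,0,0, 5,20,0,0,0, 5,16,0,0,0, 5,9,0,0,0, 5,4,0,0,0, 5,0,0,0,0]';python3 go.py 446 265.5 -13
```

```text
clock: 37.8
tcp_pos: [0.4456, 0.2666, -0.0082]
orientation: [2.127, 0.193, -2.127]
contact_force: [0.4, 0.4, -0.3]
grip_width: 0.0089
t 37.8 tcp [445.6 266.6  -8.2] x [ 0.  0. -1.] jaw -79.6 w 8.9 F [ 0.4  0.4 -0.3] q1,q7 [-0.47 -2.27]
turn rad 0.0 shift now-axes [ 4.8  1.2 -0.2] shift after turn [ 4.8  1.2 -0.2]
```

```bash
python3 -m pendant '[5,1,1,0,0, 5,1,0,0,0, 5,1,0,0,0, 5,0.7,0,0,0, 5,0.5,0,0,0, 5,0,0,0,0]';python3 go.py;python3 -m pendant '[5,0.6,0,0,0, 5,0,0,0,0]'; python3 go.py
```

```text
clock: 38.55
tcp_pos: [0.4457, 0.2655, -0.0125]
orientation: [2.127, 0.193, -2.127]
contact_force: [0.5, -0.5, -0.8]
grip_width: 0.0085
t 38.55 tcp [445.7 265.5 -12.5] x [-0. -0. -1.] jaw -79.6 w 8.5 F [ 0.5 -0.5 -0.8] q1,q7 [-0.47 -2.27]
clock: 38.8
tcp_pos: [0.4457, 0.2656, -0.0131]
orientation: [2.127, 0.193, -2.127]
contact_force: [-0.2, 1.2, -0.1]
grip_width: 0.0083
t 38.8 tcp [445.7 265.6 -13.1] x [ 0.  0. -1.] jaw -79.6 w 8.3 F [-0.2  1.2 -0.1] q1,q7 [-0.47 -2.27]
```

```bash
python3 -m pendant '[5,0.4,0,0,0, 5,0,0,0,0]'; python3 -m pendant '[5,0.3,0,0,0, 5,0,0,0,0]'
```

```text
clock: 39.05
tcp_pos: [0.4457, 0.2656, -0.0131]
orientation: [2.127, 0.193, -2.127]
contact_force: [-1.0, -0.4, 5.4]
grip_width: 0.0081
clock: 39.3
tcp_pos: [0.4458, 0.2656, -0.0131]
orientation: [2.127, 0.193, -2.126]
contact_force: [-1.5, -1.3, 8.1]
grip_width: 0.0083
```

```bash
python3 -m pendant '[24,0,0,0,0, 24,0,0,0,0, 24,0,0,0,0, 24,-10,0,0,0, 24,-30,0,0,0, 24,-40,0,0,0, 24,-40,0,0,0, 24,-40,0,0,0, 24,0,40,0,0, 24,0,55,20,0, 24,0,55,30,0, 24,0,55,30,0, 24,0,40,20,0, 24,0,15,0,0, 24,0,0,0,0, 24,0,0,0,0]'; python3 go.py;  python3 - <<'E'
from h import *
for n in("top","side"):
    p,d=viewer.grab_frame(n);W=cloud(n,d);A=W.reshape(-1,3);C=p.reshape(-1,3)
    for e,a,b in(((.464,.167),.035,.06),((.5445,.283),.021,.04),((.5615,.1845),.03,.06)):
        q=A;q=q[(np.hypot(q[:,0]-e[0],q[:,1]-e[1])<.04)&(q[:,2]>a)&(q[:,2]<b)]
        print(n,e,len(q),np.percentile(q[:,2],95).round(4) if len(q) else 0,np.round(cv2.minEnclosingCircle((q[:,:2]*1000).astype(np.float32))[0],1) if len(q) else 0)
    for k in("key","small_wheel","hex_nut"): print(k,[(np.round(o["location"],3).tolist(),round(o["score"],2)) for o in nets.look_for(k,n)])
    if n=="top": cv2.imwrite("pics/t15.png",cv2.resize(p[160:300,170:310,::-1],None,fx=4,fy=4))
    else: cv2.imwrite("pics/s15.png",p[:,:,::-1])
E
```

```text
clock: 41.3
tcp_pos: [0.3944, -0.007, 0.1465]
orientation: [2.127, 0.194, -2.126]
contact_force: [-0.0, 0.3, -0.1]
grip_width: 0.0243
t 41.3 tcp [394.4  -7.  146.5] x [ 0.001  0.    -1.   ] jaw -79.6 w 24.3 F [-0.   0.3 -0.1] q1,q7 [ 0.03 -1.55]
top (0.464, 0.167) 255 0.0445 [463.7 167. ]
top (0.5445, 0.283) 262 0.0285 [545.1 282.7]
top (0.5615, 0.1845) 163 0.0382 [561.7 184.3]
key [([0.401, -0.272, 0.01], 0.69)]
small_wheel [([0.6, -0.262, 0.014], 0.72)]
hex_nut [([0.674, 0.01, 0.013], 0.61)]
side (0.464, 0.167) 286 0.044 [466.  165.5]
side (0.5445, 0.283) 209 0.0281 [545.5 280. ]
side (0.5615, 0.1845) 193 0.0378 [564.8 182.6]
key [([0.408, -0.273, 0.008], 0.64), ([0.461, 0.26, 0.02], 0.54), ([0.551, 0.17, 0.013], 0.43)]
small_wheel [([0.592, -0.277, 0.009], 0.91)]
hex_nut [([0.677, 0.004, 0.01], 0.86)]
```

View pics/t15.png

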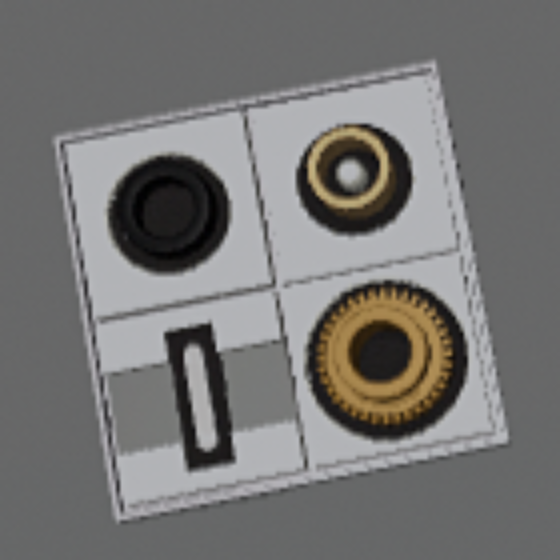

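The top crop shows the collar (170,210), the spacer round the post (350,170), the key inside its slot (202,398) and the wheel in its pocket (385,350), all centred. The arm is clear and still.

```bash
python3 -c "
from bench import r
print(r.hand_in())"
```

```text
the job is handed in; nothing more can be done
None
```

All four parts were set down gently in their nests, in the order asked: wheel (hub up), collar, spacer over the post, then the steel key. I handed the job in at about 41 s, with the gripper clear and touching nothing.

**Last checks:**
- **Wheel, collar and spacer:** each lies within about 1–2 mm of its nest centre in the top view. Their tops measured 44, 28 and 38 mm, against about 43, 27 and 37 mm expected, which is the same offset of about 1 mm I saw on the table.
- **Key:** the final top picture shows it inside its slot, along it. I did not measure its final height; its touchdown was felt at the expected level.
- **Parts to leave alone:** the small wheel and the hex nut were found where they lay at the start, within the detector's accuracy.

**What disagreed or was not done:**
- **Fingertip height:** the fingertips were about 22–25 mm higher than the reported tool position implies. I set grip heights from the depth images instead, and placed by feeling for contact.
- **Collar grip:** the fingers overlapped only the top few millimetres of the collar, but it held and did not slip.
- **Last side view:** I could not view it because the picture limit was reached, so I used only its numbers. They agree with the top view to about 3 mm.

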